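# Roll a bottle into the labelling cradle

## Task

Get the empty amber bottle ready for its label: push it by its side so that it rolls across the bench, up the lead-in ramp and into the V of the wooden labelling cradle, then push the sliding tail stop along the trough until its pad is against the bottle's cap and the bottle's base is home against the fixed stop. Do it all by pushing with the fingers: never grip, lift or tip the bottle, never grip the tail stop, and leave the other things on the bench where they are.

Things in the scene. Friction and masses are not known exactly. Their poses are not given: they have to be found in the camera images.
- cradle: wooden labelling cradle, fixed, 261 x 155 mm. Origin on the bench under the bottom of the V; x along the trough to the fixed stop, y across it from ramp (-y) to back fence (+y), z up. Trough runs x -170 to +75 mm; fixed stop board x 75 to 91, y -34 to 58 mm, 62 mm high. Far flank of the V rises at 45 deg from y = 0 to the fence, 43.5 mm high, y 43 to 58 mm
- lip_mid (a point): middle of the lip between ramp and V, on top of it (cradle x 0, y -29, z 15.5 mm). The ramp rises from the bench at cradle y = -97 mm to this 4 mm wide lip (y -31 to -27 mm); behind it the near flank of the V falls at 30 degrees to y = 0. Axes as the cradle's
- stop_face (a point): point on the fixed stop's face where the middle of the bottle's base must come (cradle x 75, y -4.6, z 35.5 mm): a bottle seated in the V lies with its axis through this point, along the cradle's x. Axes as the cradle's
- tail_stop (a joint): travel of the sliding tail stop along the trough towards the fixed stop, m: 0 = fully back (pad face at cradle x = -135 mm), 0.11 = its limit, about 0.084 when the bottle is home against the fixed stop and the pad touches its cap. Slides with about 2 N of friction and stays where left; with the bottle before it 3 to 4 N, then a firm stop once home
- tail_pad (a point): centre of the cork pad's face (34 mm across) on the tail stop, the face that meets the bottle's cap, on the seated bottle's axis. Axes as the cradle's
- tail_back (a point): on the flat back face of the tail stop, the face to push, 28 mm behind the pad face (cradle -x), 45 mm above the bench. The tail stop is a wooden block 24 mm thick, 53 mm wide (26 mm to either side of this point), top 62 mm above the bench, back face flat from 20 to 60 mm above it. Axes as the cradle's
- blank_bottle: empty amber glass bottle, no label, black cap, lying by the foot of the ramp: 56 mm diameter, 126 mm long, 0.12 to 0.23 kg. Origin on its axis, 41 mm from the base, 85 mm from the cap's end; x points from cap to base, and the base is towards the fixed stop; y, z turn as it rolls. Straight wall x +41 to -39 mm, cap 28 mm wide. Rolls freely, square to its axis
- bottle_base (a point): centre of the bottle's flat base face, 41 mm from the bottle's origin along its x. Axes as the bottle's
- bottle_cap (a point): centre of the cap's flat end face, 85 mm from the bottle's origin along -x. Axes as the bottle's
- done_bottle: small amber bottle with a paper label, standing, 49 mm diameter, 119 mm high, beyond the cradle; bystander, origin under its middle
- label_tape: roll of white tape lying flat, 62 mm diameter, 18 mm high, on the robot's side of the cradle; bystander, origin under its middle
- small_jar: small glass jar of herbs with a white lid, 62 mm diameter, 81 mm high, standing beyond the back fence of the cradle; bystander, origin under its middle

How it is judged:
By the outcome, as a careful person would: the job done as asked, in the order asked, and still so for the second after the job is handed in, with the robot touching nothing.
It also fails if it takes over 64 s, if anything falls off the work surface, if the arm or the gripper's body presses on something with over 40 N, if the wrist force passes 120 N, or if a joint passes its speed limit or range.

## Robot

A 6-joint arm with a two-finger parallel gripper is mounted at the origin on a cart in front of the work surface, level with it; the furniture and walls round the work are solid. World frame = base frame: x ahead of the robot, y to its left, z up, the work surface at z = 0. Lengths are in mm, angles in rad, forces in N, time in s.
With the tool pointing down it reaches from about 350 to 975 mm from the base axis. Payload 17.4 kg.
Tool frame: the origin (TCP) lies midway between the tips of the shut fingers; the grasp point (between the pads) lies 19 mm behind it; z points along the fingers, x is the direction in which the jaws open and shut, and the axes are right-handed (so a half turn about z gives the same grasp; the last joint's range is limited). The gripper opens to 85 mm and grips with 20 to 120 N. Pads are 22 mm wide; open, the fingers measure 114 mm over their backs; the gripper's body (76 mm by 85 mm) begins 54 mm behind the grasp point. The pads swing forward as they close: fully open they stand 13 mm farther back than shut.
Start: joints at [1.262, 0.116, 1.442, -0, 1.584, -0.038], TCP at [180.572, 650.405, 231.303] pointing down, gripper open.
Joint ranges: [-2.83, 2.83], [-0.83, 2.19], [0.07, 2.5], [-1.14, 4.28], [0.01, 3], [-2.97, 2.97]. Speed limits (rad/s): [1.89, 1.89, 2.22, 3.14, 3.14, 3.14].

## Interface

Orientations are given as a rotation vector (axis times angle).
In Python, from plant import manip gives the robot as it stands. Calls block until the motion is done:
- manip.move_to(position, orientation): joint-space move of the TCP to a pose.
- manip.move_linear(position, max_speed=150, orientation=None, max_force=None): straight line of the TCP; orientation=None keeps the orientation; max_speed is the mean speed in mm/s. With max_force (N) it stops when the force on the tool has changed by that much, and returns True; else False.
- manip.move_joints(angles): joint-space move.
- manip.command_gripper(opening, effort=None): finger opening in mm; effort is the grip in N (None keeps the last); returns when the fingers have stopped.
- manip.wait(seconds).
- manip.ik(position, orientation): joint angles nearest the present ones, or None.
- manip.sense(): the state.
- manip.capture(name): name is "side" or "top"; returns a dict with "img" (384x512x3 uint8, blue, green, red), "depth" (384x512 float32, mm along the optical axis (not along the pixel's ray), 0 where there is no reading), "fx", "fy", "cx", "cy" (pixels), "camera_from_world" (4x4, takes a point from world to camera coordinates). Camera axes: x right, y down, z forward; pixel columns grow to the right and rows downward; lengths in mm; the calibration is good to about 2 mm. A picture is of the moment at which its call begins.
A pose or a line that the arm cannot do raises manip.PlanningError and nothing moves.
- manip.close_job(): hands the job in, once; it reports no verdict.
Trained networks look in the newest picture that a camera, given by its name, has taken for a name from the list of things; names that differ only in an ending like _2 or _b are one class to them, and where a whole thing is asked for, a point or a joint stands for the part that bears it (a point fixed in the world has none). Each returns a list of dicts, best first, with "conf" (0 to 1); they miss things now and then, are a little off and sometimes report something else, mostly with a low value. They report only what shows in the picture. A call takes as long as a camera call.
- manip.look_for(camera, query): "bbox" ([left, top, right, bottom] in pixels, round what is visible of it).
The state is a dict: "clock": time; "qpos": joint angles; "joint_vel": joint speeds; "effort": joint torques, N m; "position": TCP position; "ee_rot": TCP orientation; "contact_force": force on the tool from outside, world axes, zero at the start; "wrist_torque": the same for the moment, N m; "opening": finger opening in mm.
Only numpy, scipy, OpenCV 4.12 (cv2) and the standard library are available. Lean on these libraries where they do the work, as an engineer would, in place of code of your own. Each camera call takes 0.05 s, during which the arm holds its last target.

## Working session

There is one attempt and no reset: what is moved stays moved. The work goes in short steps, each a Python script; the robot and the scene stay as the last script left them, time stands still between calls to the robot, and variables do not carry over. Pictures are saved under pics/ and viewed, and the job is handed in when it is done.

```bash
ls; mkdir -p pics; python3 - <<'E'
from plant import manip
import cv2,numpy as np
s=manip.sense();print(s['clock'],s['position'],s['ee_rot'],s['opening'],s['contact_force'])
for n in ['side','top']:
    c=manip.capture(n);cv2.imwrite(f'pics/{n}0.png',c['img']);np.savez(f'{n}0.npz',**c)
    print(n,c['fx'],c['fy'],c['cx'],c['cy'],c['camera_from_world'])
    for q in ['cradle','blank_bottle','tail_stop','label_tape','done_bottle','small_jar']:
        print(q,[(d['bbox'],round(d['conf'],2)) for d in manip.look_for(n,q)][:2])
E
```

```text
pics
0.0 [180.48389726 650.2195315  230.54215423] [ 2.50040517e+00  1.90091418e+00 -1.53126400e-03] 85.49015666183419 [ 0.12136366 -0.5297176   0.14745582]
side 474.25319221488945 474.25319221488945 254.86678670158153 185.15281029247507 [[ 9.81592326e-01 -1.89611119e-01  2.28938518e-02 -5.34535634e+02]
 [-7.69206098e-02 -5.02204885e-01 -8.61320772e-01  5.43450978e+00]
 [ 1.74813400e-01  8.43704852e-01 -5.07545465e-01  1.13650026e+03]
 [ 0.00000000e+00  0.00000000e+00  0.00000000e+00  1.00000000e+00]]
cradle [([204.5, 171.2, 323.9, 230.7], 0.61)]
blank_bottle [([239.8, 227.6, 307.6, 254.8], 0.85)]
tail_stop [([207.0, 175.0, 227.1, 203.7], 0.65)]
label_tape [([150.7, 223.0, 183.0, 252.6], 0.67)]
done_bottle [([344.1, 183.6, 372.9, 241.6], 0.76)]
small_jar [([289.0, 137.8, 316.1, 174.9], 0.92)]
top 396.06730602366497 396.06730602366497 252.54718761855415 195.8488056703427 [[-1.30351383e-02 -9.99377781e-01 -3.27740172e-02 -1.72049551e+02]
 [-9.94684900e-01  1.63080093e-02 -1.01666113e-01  5.04191576e+02]
 [ 1.02137334e-01  3.12745882e-02 -9.94278565e-01  8.79765209e+02]
 [ 0.00000000e+00  0.00000000e+00  0.00000000e+00  1.00000000e+00]]
cradle [([206.8, 116.4, 292.9, 243.9], 0.87), ([307.7, 157.0, 339.0, 216.3], 0.39)]
blank_bottle [([307.6, 156.9, 335.8, 215.3], 0.76)]
tail_stop [([217.1, 219.4, 242.5, 237.0], 0.78), ([306.3, 155.1, 337.0, 215.4], 0.19)]
label_tape [([276.4, 264.5, 304.1, 294.5], 0.66)]
done_bottle [([291.4, 88.0, 315.0, 118.2], 0.65)]
small_jar [([165.4, 108.4, 195.0, 139.2], 0.8)]
```

```bash
python3 - <<'E'
import cv2
a=cv2.imread('pics/side0.png')[120:280,130:390];b=cv2.imread('pics/top0.png')[70:310,140:360]
cv2.imwrite('pics/s0c.png',cv2.resize(a,None,fx=3,fy=3,interpolation=2));cv2.imwrite('pics/t0c.png',cv2.resize(b,None,fx=2.5,fy=2.5,interpolation=2))
E
```

```text
(no output)
```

View pics/s0c.png

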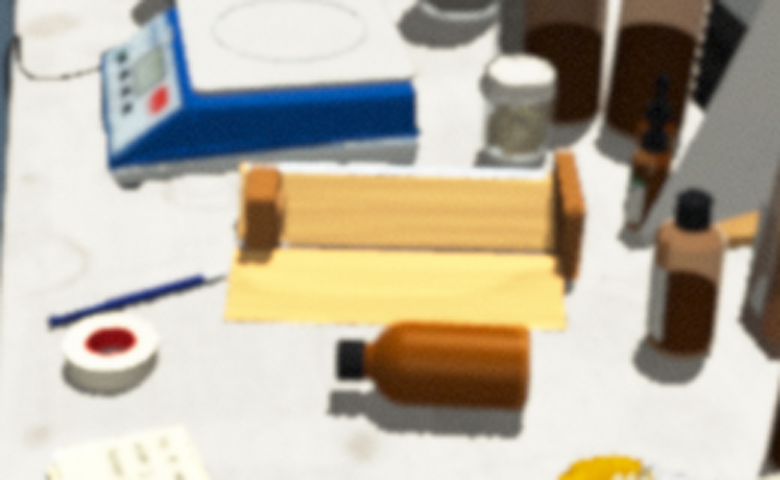

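View pics/t0c.png

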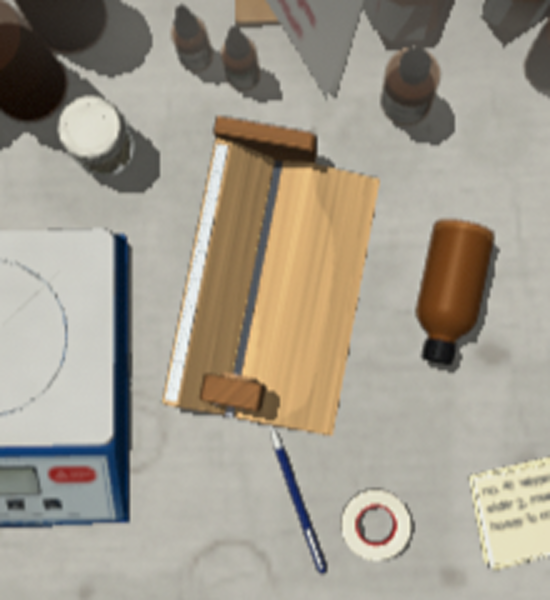

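```bash
cat > h.py <<'E'
import numpy as np, cv2
from scipy.optimize import minimize
def cloud(c):
    v,u=np.mgrid[0:384,0:512]; d=np.asarray(c['depth'],float)
    P=np.stack([(u-c['cx'])*d/c['fx'],(v-c['cy'])*d/c['fy'],d],-1)
    T=np.asarray(c['camera_from_world']); 
    return (P-T[:3,3])@T[:3,:3], d>0
def proj(c,p):
    T=np.asarray(c['camera_from_world']); q=T[:3,:3]@np.asarray(p)+T[:3,3]
    return np.array([c['fx']*q[0]/q[2]+c['cx'],c['fy']*q[1]/q[2]+c['cy']])
def hmodel(x,y,tail=0.0):
    z=np.zeros_like(x)
    inx=(x>-170)&(x<75)
    z=np.where(inx&(y>-97)&(y<=-31),15.5*(y+97)/66,z)
    z=np.where(inx&(y>-31)&(y<=-27),15.5,z)
    z=np.where(inx&(y>-27)&(y<=0),-y*np.tan(np.pi/6),z)
    z=np.where(inx&(y>0)&(y<43),y,z)
    z=np.where(inx&(y>=43)&(y<58),43.5,z)
    z=np.where((x>=75)&(x<91)&(y>-34)&(y<58),62,z)
    xb=-163+tail
    z=np.where((x>=xb)&(x<xb+24)&(abs(y+4.6)<26.5),62,z)
    return z
def fit(P,x0):
    def f(p):
        c,s=np.cos(p[2]),np.sin(p[2]); d=P[:,:2]-p[:2]
        x=d@[c,s];y=d@[-s,c]
        r=np.abs(P[:,2]-hmodel(x,y)); return np.minimum(r,15).mean()
    best=None
    for i in range(4):
        r=minimize(f,x0,method='Nelder-Mead',options=dict(initial_simplex=np.array([x0]+[np.array(x0)+np.eye(3)[k]*[15,15,.1][k]*(-1)**i for k in range(3)]),xatol=1e-4,fatol=1e-5,maxiter=2000))
        x0=r.x
    return r.x,r.fun
def cyl(P,x0,R=28):
    # straight-wall points: distance to axis (x,y,yaw,z)
    def f(p):
        d=P-[p[0],p[1],p[3]]; v=-np.sin(p[2])*d[:,0]+np.cos(p[2])*d[:,1]
        return np.minimum(np.abs(np.hypot(v,d[:,2])-R),6).mean()
    r=minimize(f,x0,method='Nelder-Mead',options=dict(maxiter=3000,xatol=1e-4,fatol=1e-6)); return r.x,r.fun
E
python3 - <<'E'
from h import *
for n in ['top','side']:
    c=dict(np.load(n+'0.npz')); W,ok=cloud(c)
    if n=='top':
        for u,v in [(200,150),(320,185),(226,228),(271,123),(240,232),(300,250),(330,250)]: print((u,v),W[v,u].round(1))
        b=(slice(105,258),slice(195,302))
    else: b=(slice(165,236),slice(195,335))
    m=ok[b]; P=W[b][m]; P=P[(P[:,2]<70)&(P[:,2]>-10)]
    if n=='side': P=P[(P[:,1]>390)]
    # bottle
    bb=(slice(150,222),slice(300,345)) if n=='top' else (slice(224,262),slice(235,312))
    Q=W[bb][ok[bb]]; 
    if n=='top': mid=Q[Q[:,2]>20].mean(0); print('mid',mid)
    r=fit(P,[632,488,-0.17] if n=='top' else x0); print(n,'cradle',r,len(P)); x0=r[0]
    Q=Q[Q[:,2]>12]; Q=Q[Q[:,1]<mid[1]+40]
    a=r[0][2]; along=(Q[:,:2]-mid[:2])@[np.cos(a),np.sin(a)]
    print('extent',np.percentile(along,[0,1,99,100]))
    rr=cyl(Q[(along>-15)&(along<45)],[mid[0],mid[1],a,28]); print('bottle axis',rr)
    p=rr[0]; t=(Q[:,:2]-p[:2])@[np.cos(p[2]),np.sin(p[2])]; 
    for q in (t.min(),np.percentile(t,1),np.percentile(t,99),t.max()): print(p[0]+q*np.cos(p[2]),p[1]+q*np.sin(p[2]))
E
```

```text
(200, 150) [ 6.155e+02 -5.530e+01  1.000e-01]
(320, 185) [ 519.5 -328.4   56.8]
(226, 228) [ 428.5 -122.3   62.4]
(271, 123) [ 6.772e+02 -2.249e+02  5.000e-01]
(240, 232) [ 419.5 -152.7   64.2]
(300, 250) [ 377.2 -286.     1.3]
(330, 250) [ 376.4 -354.3    1.4]
mid [ 523.96163695 -330.7697483    48.81072324]
top cradle (array([ 6.32e+02,  4.88e+02, -1.70e-01]), np.float64(6.161059085112391)) 16252
extent [-68.38031007 -66.8156631   56.1493971   59.06394615]
bottle axis (array([ 4.49361763e+02, -3.15081626e+02, -2.33239396e-01,  2.86390690e+01]), np.float64(0.9097053547245648))
457.59622316928557 -317.0378290467109
458.41612269134345 -317.2326068020413
578.2462461867074 -345.6998053397427
580.289832771302 -346.1852858127299
side cradle (array([ 6.32e+02,  4.88e+02, -1.70e-01]), np.float64(nan)) 0
extent [-70.5191253  -68.54155605  53.48801435  54.76541768]
bottle axis (array([ 5.32254288e+02, -3.37436384e+02, -2.32132198e-01,  2.71739236e+01]), np.float64(1.0406806739489503))
454.7372566630653 -319.11185524180354
456.8605027564238 -319.61377698959836
576.293866620381 -347.8470575891144
577.2673861629307 -348.0771913601537h.py:27: RuntimeWarning: Mean of empty slice.
  r=np.abs(P[:,2]-hmodel(x,y)); return np.minimum(r,15).mean()
  ret = ret.dtype.type(ret / rcount)
```

```bash
python3 - <<'E'
from h import *
x0=[585,-165,-0.19]
for n in ['top','side']:
    c=dict(np.load(n+'0.npz')); W,ok=cloud(c)
    b=(slice(105,258),slice(200,302)) if n=='top' else (slice(165,228),slice(195,335))
    P=W[b][ok[b]]; P=P[(P[:,2]<70)&(P[:,2]>-10)]
    r=fit(P,x0); print(n,r,len(P)); x0=r[0]
    p=r[0]; a=p[2]
    for l,q in [('lip',(0,-29,15.5)),('corner ramp -',(-170,-97,0)),('corner ramp+',(75,-97,0)),('fence-',(-170,58,43.5)),('fence+',(91,58,62)),('tail',(-163,-4.6,62)),('stop',(75,-34,62))]:
        w=[p[0]+q[0]*np.cos(a)-q[1]*np.sin(a),p[1]+q[0]*np.sin(a)+q[1]*np.cos(a),q[2]]; px=proj(c,w)
        print(l,np.round(w,1),px.round(1), ((px-[140,70])*2.5 if n=='top' else (px-[130,120])*3).round())
    d=P[:,:2]-p[:2]; x=d@[np.cos(a),np.sin(a)]; y=d@[-np.sin(a),np.cos(a)]
    r_=P[:,2]-hmodel(x,y); print('ramp bias',np.median(r_[(x>-150)&(x<60)&(y>-85)&(y<-40)]),'flank',np.median(r_[(x>-100)&(x<60)&(y>10)&(y<38)]),'tail top z',np.median(P[(P[:,2]>50)&(x<0),2]))
E
```

```text
top (array([ 5.78663119e+02, -1.63057650e+02, -2.02653295e-01]), np.float64(1.8204043796556013)) 15492
lip [ 572.8 -191.5   15.5] [257.4 165.5] [294. 239.]
corner ramp - [ 392.6 -223.9    0. ] [272.7 243.6] [332. 434.]
corner ramp+ [ 632.6 -273.2    0. ] [291.8 141. ] [379. 178.]
fence- [423.8 -72.   43.5] [204.2 230.6] [161. 402.]
fence+ [ 679.5 -124.6   62. ] [226.3 115.2] [216. 113.]
tail [ 418.1 -134.8   62. ] [231.8 232.8] [230. 407.]
stop [ 645.3 -211.5   62. ] [265.6 129.3] [314. 148.]
ramp bias 1.1596356393953293 flank 0.6753247490732068 tail top z 62.371705772033806
side (array([ 5.76042653e+02, -1.63936865e+02, -2.02050022e-01]), np.float64(3.7987527222962303)) 8788
lip [ 570.2 -192.3   15.5] [282.5 205.1] [457. 255.]
corner ramp - [ 390.  -224.8    0. ] [203.9 226.4] [222. 319.]
corner ramp+ [ 630.1 -274.     0. ] [318.3 229.3] [565. 328.]
fence- [421.1 -73.   43.5] [210.1 173.5] [240. 160.]
fence+ [ 676.8 -125.4   62. ] [320.7 169.4] [572. 148.]
tail [ 415.4 -135.7   62. ] [210.4 179.9] [241. 180.]
stop [ 642.7 -212.3   62. ] [317.9 189.4] [564. 208.]
ramp bias -0.32019013993537215 flank 0.22268846746515436 tail top z 60.03086616287902
```

```bash
cat >> h.py <<'E'
from scipy.spatial.transform import Rotation as Rot
C=np.array([577.3,-163.5]); A=-0.2025
def w(x,y,z): return np.array([C[0]+x*np.cos(A)-y*np.sin(A),C[1]+x*np.sin(A)+y*np.cos(A),z])
def ori(a): # tool x along angle A+a, pointing down
    t=A+a; x=np.array([np.cos(t),np.sin(t),0]); z=np.array([0,0,-1.]); return Rot.from_matrix(np.stack([x,np.cross(z,x),z],1)).as_rotvec()
def tocr(p): 
    d=np.asarray(p)[...,:2]-C; return np.stack([d@[np.cos(A),np.sin(A)],d@[-np.sin(A),np.cos(A)]],-1)
E
python3 - <<'E'
from h import *
from plant import manip
for n in ['top','side']:
    c=dict(np.load(n+'0.npz')); W,ok=cloud(c); P=W[ok]
    r=np.hypot(P[:,0],P[:,1]); m=(r<760)&(P[:,0]>100)&(P[:,2]<600); print(n,P[m,2].max(), P[m][P[m,2].argmax()])
    for lim in (30,65,100):
      q=P[m&(P[:,2]>lim)]; print(lim,len(q),q.min(0) if len(q) else 0,q.max(0) if len(q) else 0)
    m=(abs(P[:,0]-540)<110)&(abs(P[:,1]+390)<50); print('drop zone max z',P[m,2].max())
for a in (0,np.pi): print(manip.ik(w(-2,-240,120),ori(a)), manip.ik(w(-195,-4.6,38),ori(a)))
E
```

```text
top 191.8360013302269 [673.00525224 300.30863541 191.83600133]
30 26353 [ 116.6294749  -652.66901156   30.0024248 ] [757.88315799 400.00302487 191.83600133]
65 16728 [ 116.6294749  -624.87473297   65.00888361] [757.88315799 378.27689383 191.83600133]
100 4581 [ 120.21460213 -306.10876188  100.14596637] [757.88315799 335.17443771 191.83600133]
drop zone max z 60.18857771925962
side 329.2307350782087 [170.34226995 571.98246729 329.23073508]
30 17517 [ 100.00248301 -653.42249825   30.00012013] [759.90888613 712.69688573 329.23073508]
65 8710 [ 100.00248301 -626.69544198   65.02720867] [759.90888613 712.69688573 329.23073508]
100 3440 [ 100.00248301 -310.08661822  100.04005838] [759.54766778 712.69688573 329.23073508]
drop zone max z 57.51502020213544
[-0.68561268  0.13518436  1.60266063  0.          1.40374766 -0.48311268] [-0.38533326 -0.38856034  2.2145227   0.          1.31563029 -0.18283326]
[-6.85612677e-01  1.35184364e-01  1.60266063e+00 -4.44089210e-16
  1.40374766e+00  2.65847998e+00] [-3.85333264e-01 -3.88560342e-01  2.21452270e+00 -4.44089210e-16
  1.31563029e+00  2.95875939e+00]
```

```bash
python3 - <<'E'
from h import *
from plant import manip
for n in ['top','side']:
    c=dict(np.load(n+'0.npz')); W,ok=cloud(c); P=W[ok]; q=tocr(P)
    for y0 in range(-310,-200,10):
        m=(abs(q[:,0])<80)&(abs(q[:,1]-y0)<5)&(P[:,2]<150); print(n,y0,P[m,2].max().round(1) if m.any() else None, q[m][P[m,2].argmax()].round() if m.any() else '')
manip.command_gripper(40)
manip.move_to(w(-2,-242,240),ori(0))
s=manip.sense();print(s['clock'],s['position'],tocr(s['position']),s['opening'],s['contact_force'])
E
```

```text
top -310 61.8 [  74. -305.]
top -300 60.1 [  65. -298.]
top -290 58.9 [  62. -295.]
top -280 31.9 [  75. -285.]
top -270 6.2 [ -37. -268.]
top -260 5.1 [  18. -257.]
top -250 4.5 [  67. -249.]
top -240 4.8 [  -1. -244.]
top -230 5.3 [  23. -233.]
top -220 5.1 [ -19. -224.]
top -210 35.5 [  32. -205.]
side -310 58.8 [  75. -308.]
side -300 56.0 [  69. -302.]
side -290 51.4 [  72. -294.]
side -280 2.0 [ -58. -278.]
side -270 1.9 [ -45. -267.]
side -260 1.1 [   5. -258.]
side -250 1.2 [ -10. -251.]
side -240 1.4 [ -13. -237.]
side -230 2.5 [  79. -226.]
side -220 2.5 [   5. -220.]
side -210 44.5 [ -48. -205.]
5.0417 [ 526.97617486 -399.72302289  239.98963478] [  -1.78664215 -241.51731166] 39.73301007008737 [-1.46623511  0.13333042 -0.73689104]
```

```bash
python3 - <<'E'
from h import *
from plant import manip
manip.move_linear(w(-2,-242,20),max_speed=130)
manip.move_linear(w(-2,-222,20),max_speed=30,max_force=4)
s=manip.sense();print(s['clock'],tocr(s['position']),s['position'][2],s['contact_force'])
c=manip.capture('side');cv2.imwrite('pics/s1.png',cv2.resize(c['img'][120:300,130:390],None,fx=3,fy=3,interpolation=2))
E
```

```text
7.7 [  -1.98288292 -222.03875094] 20.014956775196218 [ 0.24555518 -0.57354042  0.16253451]
```

View pics/s1.png

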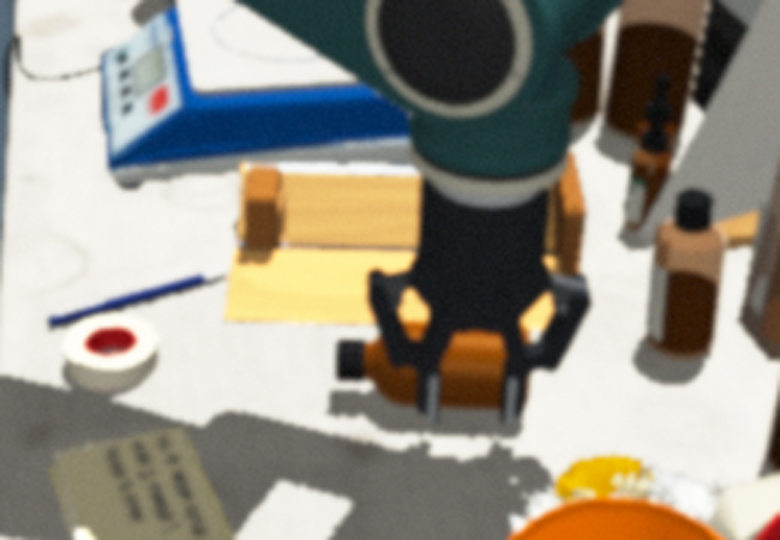

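```bash
python3 - <<'E'
from h import *
from plant import manip
r=manip.move_linear(w(-3,-57,27),max_speed=30,max_force=25)
s=manip.sense();print(r,s['clock'],tocr(s['position']),s['position'][2],s['contact_force'])
for n in ['side','top']:
    c=manip.capture(n);np.savez(n+'2.npz',**c)
    i=c['img'][120:300,130:390] if n=='side' else c['img'][70:310,140:360]
    cv2.imwrite(f'pics/{n}2.png',cv2.resize(i,None,fx=2.5,fy=2.5,interpolation=2))
E
```

```text
False 13.4083 [ -2.99837756 -57.02998899] 27.019479634616534 [ 0.38550099  0.45405081 -0.73110708]
```

View pics/side2.png

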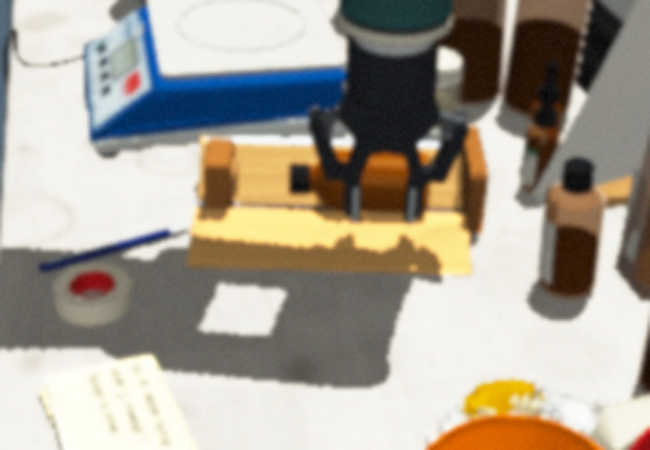

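View pics/top2.png

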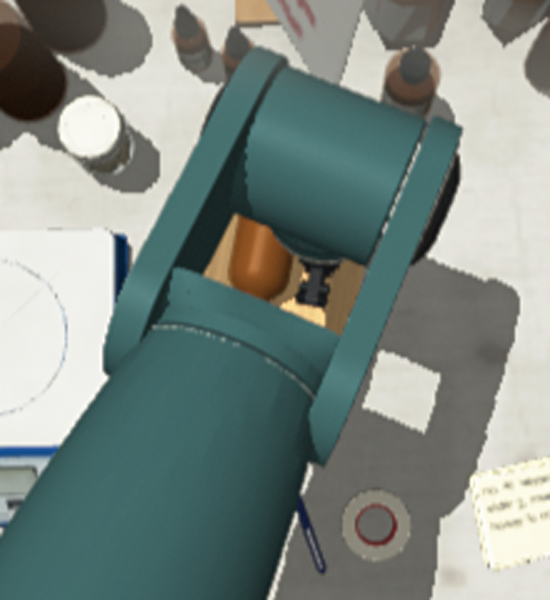

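```bash
python3 - <<'E'
from h import *
from plant import manip
manip.move_linear(w(-3,-80,32),max_speed=80)
manip.move_linear(w(-3,-100,170),max_speed=150)
manip.command_gripper(0)
for a in (np.pi/2,-np.pi/2): print(a,manip.ik(w(-195,-4.6,40),ori(a)))
a=min((np.pi/2,-np.pi/2),key=lambda a: 9 if manip.ik(w(-195,-4.6,40),ori(a)) is None else abs(manip.ik(w(-195,-4.6,40),ori(a))[5]-manip.sense()['qpos'][5]))
manip.move_to(w(-200,-4.6,150),ori(a))
s=manip.sense();print(a,s['clock'],tocr(s['position']),s['position'][2],s['opening'],s['contact_force'])
for n in ['side','top']:
    c=manip.capture(n);np.savez(n+'3.npz',**c)
    i=c['img'][120:300,130:390] if n=='side' else c['img'][70:310,140:360]
    cv2.imwrite(f'pics/{n}3.png',cv2.resize(i,None,fx=2.5,fy=2.5,interpolation=2))
E
```

```text
1.5707963267948966 [-3.85333264e-01 -3.90835572e-01  2.21266566e+00 -4.44089210e-16
  1.31976257e+00 -1.75362959e+00]
-1.5707963267948966 [-3.85333264e-01 -3.90835572e-01  2.21266566e+00 -4.44089210e-16
  1.31976257e+00  1.38796306e+00]
1.5707963267948966 16.825 [-199.67953884   -4.7140174 ] 150.24073018586589 -0.18215386995279303 [ 0.31903911  0.68403146 -0.56174768]
```

View pics/side3.png

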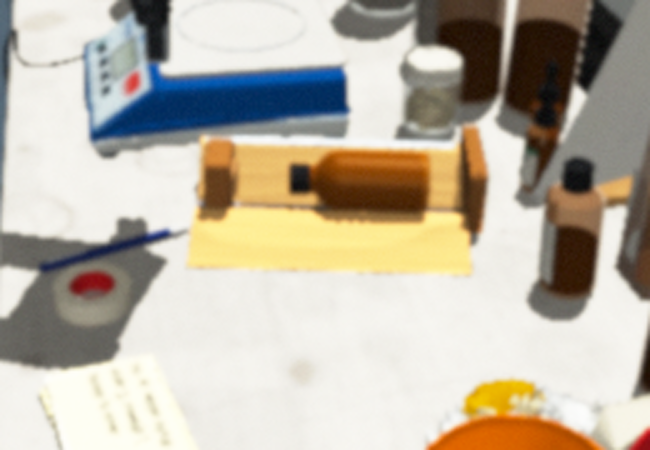

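View pics/top3.png

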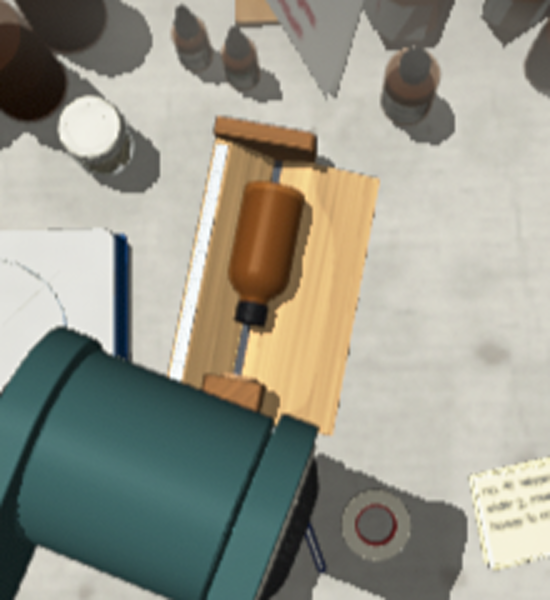

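```bash
python3 - <<'E'
from h import *
from plant import manip
c=dict(np.load('top0.npz')); W,ok=cloud(c); P=W[ok]; q=tocr(P)
m=(q[:,0]>-300)&(q[:,0]<0)&(q[:,1]>62)&(q[:,1]<130); print('scale z',P[m,2].max())
if P[m,2].max()<85:
    manip.move_linear(w(-200,-4.6,40),max_speed=120)
    r=manip.move_linear(w(-176,-4.6,40),max_speed=40,max_force=5)
    s=manip.sense();print(r,s['clock'],tocr(s['position']),s['position'][2],s['contact_force'])
E
```

```text
scale z 99.70479854598143
```

```bash
python3 - <<'E'
from h import *
c=dict(np.load('top0.npz')); W,ok=cloud(c); P=W[ok]; q=tocr(P)
for y0 in range(30,200,10):
    print(y0,[ (lambda m: int(P[m,2].max()) if m.any() else -1)((abs(q[:,0]-x0)<10)&(abs(q[:,1]-y0)<5)) for x0 in range(-260,20,20)])
E
```

```text
30 [3, 3, 3, 4, 3, 37, 36, 37, 37, 37, 36, 37, 37, 34]
40 [2, 2, 3, 2, 3, 45, 44, 45, 46, 44, 44, 44, 46, 45]
50 [3, 5, 2, 2, 2, 47, 48, 47, 48, 47, 47, 48, 48, 48]
60 [2, 3, 2, 4, 5, 45, 46, 48, 47, 46, 46, 47, 47, 46]
70 [37, 33, 3, 4, 3, 4, 2, 3, 2, 2, 2, 3, 2, 3]
80 [55, 68, 73, 76, 5, 2, 3, 2, 5, 3, 2, 3, 3, 2]
90 [60, 72, 93, 97, 98, 95, 2, 2, 2, 2, 3, 3, 4, 3]
100 [60, 74, 95, 97, 97, 98, 97, 98, 59, 2, 3, 3, 4, 5]
110 [62, 74, 96, 98, 98, 96, 98, 97, 97, 97, 95, 3, 4, 3]
120 [61, 77, 97, 98, 97, 98, 96, 98, 96, 97, 96, 96, 50, 4]
130 [62, 77, 97, 99, 98, 98, 97, 98, 96, 97, 97, 97, 39, 2]
140 [65, 79, 97, 98, 98, 98, 97, 98, 97, 97, 96, 96, 3, 3]
150 [68, 79, 97, 98, 97, 97, 99, 97, 98, 99, 96, 96, 3, 3]
160 [67, 80, 96, 98, 97, 98, 99, 98, 98, 97, 97, 97, 3, 4]
170 [71, 81, 98, 98, 97, 97, 98, 97, 99, 98, 97, 96, 3, 4]
180 [72, 83, 97, 97, 98, 97, 98, 98, 96, 98, 97, 96, 1, 3]
190 [72, 81, 96, 98, 97, 98, 97, 98, 97, 99, 97, 97, 3, 2]
```

```bash
python3 - <<'E'
from h import *
from plant import manip
manip.move_linear(w(-200,-4.6,40),max_speed=120)
s=manip.sense();print(s['clock'],s['contact_force'])
r=manip.move_linear(w(-178,-4.6,40),max_speed=40,max_force=5)
s=manip.sense();print(r,s['clock'],tocr(s['position']),s['position'][2],s['contact_force'])
if not r:
    r=manip.move_linear(w(-110,-4.6,40),max_speed=30,max_force=8)
    s=manip.sense();print(r,s['clock'],tocr(s['position']),s['contact_force'])
c=manip.capture('side');np.savez('side4.npz',**c)
cv2.imwrite('pics/side4.png',cv2.resize(c['img'][120:300,130:390],None,fx=2.5,fy=2.5,interpolation=2))
E
```

```text
17.9917 [ 0.50665512  0.27816927 -0.42557206]
False 18.6917 [-178.11848828   -4.57050872] 39.83163350585305 [-0.2064814  -0.21494593  0.53071242]
False 21.1083 [-110.02179706   -4.60108472] [-2.12126085 -0.32468288 -0.17033205]
```

View pics/side4.png

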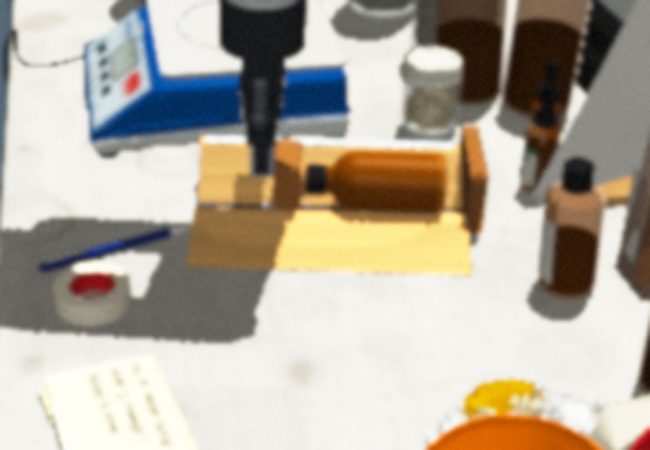

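```bash
python3 - <<'E'
from h import *
from plant import manip
r=manip.move_linear(w(-78,-4.6,40),max_speed=12,max_force=9)
s=manip.sense();print(r,s['clock'],tocr(s['position']),s['contact_force'])
manip.wait(0.3)
s=manip.sense();print(r,s['clock'],tocr(s['position']),s['contact_force'])
c=manip.capture('side')
cv2.imwrite('pics/side5.png',cv2.resize(c['img'][150:240,190:350],None,fx=4,fy=4,interpolation=2))
E
```

```text
True 22.7583 [-90.71792686  -4.57980746] [-0.27807646 -0.01332527 -0.32252995]
True 23.0583 [-91.19560695  -4.6238264 ] [-0.4125817  -0.2321089  -0.13145235]
```

View pics/side5.png

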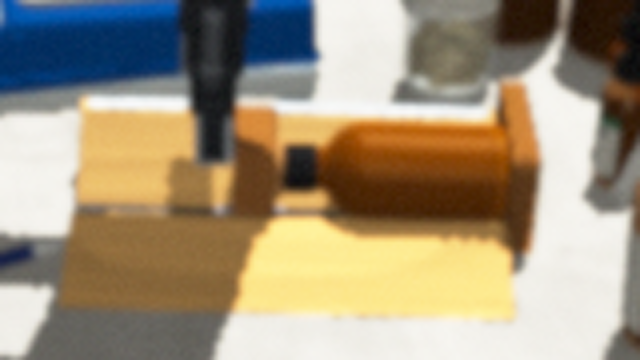

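```bash
python3 - <<'E'
from h import *
from plant import manip
r=manip.move_linear(w(-82,-4.6,40),max_speed=8,max_force=12)
s=manip.sense();print(r,s['clock'],tocr(s['position']),s['contact_force'])
manip.move_linear(w(-115,-4.6,40),max_speed=40)
manip.move_linear(w(-180,-4.6,200),max_speed=150)
s=manip.sense();print(s['clock'],tocr(s['position']),s['contact_force'])
for n in ['side','top']:
    c=manip.capture(n);np.savez(n+'6.npz',**c)
    i=c['img'][150:240,190:350] if n=='side' else c['img'][100:260,190:350]
    cv2.imwrite(f'pics/{n}6.png',cv2.resize(i,None,fx=3.6,fy=3.6,interpolation=2))
E
```

```text
True 23.55 [-90.79284949  -4.63231836] [ 0.03811734 -0.27861168  0.84655503]
25.6 [-180.12004729   -4.53632986] [-0.15202964 -0.70565898  0.12159616]
```

View pics/side6.png

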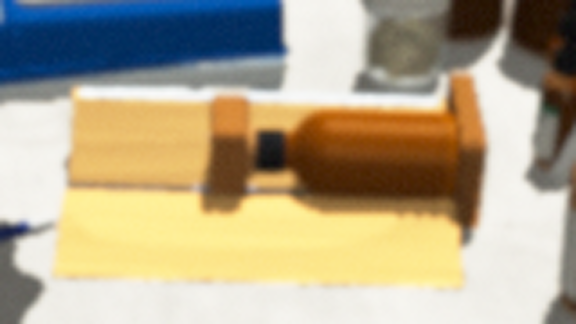

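View pics/top6.png

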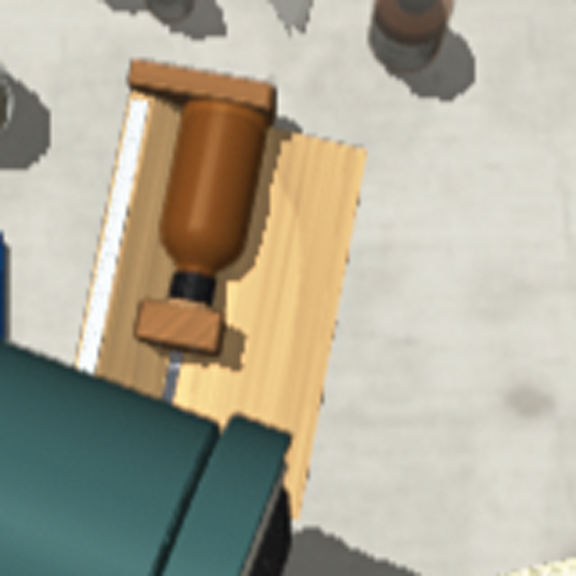

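```bash
python3 - <<'E'
from h import *
for n in ['side','top']:
    for k in '06':
        c=dict(np.load(f'{n}{k}.npz')); W,ok=cloud(c); P=W[ok]; q=tocr(P)
        m=(abs(q[:,1]+4.6)<20)&(P[:,2]>57)&(P[:,2]<66)&(q[:,0]>-185)&(q[:,0]<-40)
        m2=(abs(q[:,1]+4.6)<20)&(P[:,2]>57)&(P[:,2]<68)&(q[:,0]>71)&(q[:,0]<105)
        print(n,k,'block x',np.percentile(q[m,0],[3,50,97]).round(1),m.sum(),'stop',np.percentile(q[m2,0],[3,50]).round(1))
        if k=='6':
            m=(abs(q[:,1]+4.6)<10)&(q[:,0]>-20)&(q[:,0]<60)&(P[:,2]>45); print('bottle top z',np.percentile(P[m,2],95),np.median(q[m,1]))
            Q=np.c_[q[m],P[m,2]]
            Q=np.c_[q,P[:,2]][(q[:,0]>0)&(q[:,0]<65)&(abs(q[:,1]+4.6)<29)&(P[:,2]>40)]; print('axis',cyl(Q,[30,-4.6,0,35.5]))
    a=np.load(n+'0.npz')['img'];b=np.load(n+'6.npz')['img']
    from plant import manip
    manip.capture(n)
    for o in ['label_tape','done_bottle','small_jar']: print(o,[(d['bbox'],round(d['conf'],2)) for d in manip.look_for(n,o)][:1])
E
```

```text
side 0 block x [-161.3 -149.  -138.7] 94 stop [73.4 80.5]
side 6 block x [-80.  -68.7 -57.4] 100 stop [71.7 80. ]
bottle top z 63.41752337473778 -8.071625466784692
axis (array([ 8.91947339e+01, -5.37475731e+00,  7.78475719e-03,  3.45235446e+01]), np.float64(1.2376699618161817))
label_tape [([149.2, 223.1, 182.1, 250.5], 0.87)]
done_bottle [([342.1, 183.7, 374.5, 241.2], 0.56)]
small_jar [([289.8, 136.6, 315.2, 177.0], 0.77)]
top 0 block x [-158.9 -148.1 -136.5] 201 stop [75.8 82.7]
top 6 block x [-77.6 -66.7 -54.7] 200 stop [71.5 81.4]
bottle top z 65.88570601356614 -4.710206690697848
axis (array([ 3.38713546e+01, -3.29746333e+00,  7.87255877e-04,  3.60315149e+01]), np.float64(0.9448318431116812))
label_tape [([278.7, 266.7, 305.2, 294.7], 0.56)]
done_bottle [([292.9, 85.7, 316.3, 117.7], 0.86)]
small_jar [([166.8, 109.1, 194.0, 139.0], 0.81)]
```

```bash
python3 - <<'E'
from h import *
from plant import manip
manip.move_linear(w(-115,-4.6,40),max_speed=120)
for tgt,f in ((-95,6),(-91.5,8),(-80,18)):
    r=manip.move_linear(w(tgt,-4.6,40),max_speed=10,max_force=f)
    s=manip.sense();print(r,s['clock'],tocr(s['position']),s['contact_force'])
manip.move_linear(w(-115,-4.6,40),max_speed=40)
manip.move_linear(w(-180,-4.6,200),max_speed=150)
for n in ['side','top']:
        c=manip.capture(n); np.savez(n+'7.npz',**c);W,ok=cloud(c); P=W[ok]; q=tocr(P)
        m=(abs(q[:,1]+4.6)<20)&(P[:,2]>57)&(P[:,2]<66)&(q[:,0]>-185)&(q[:,0]<-40)
        print(n,'block x',np.percentile(q[m,0],[3,50,97]).round(1))
c=np.load('top7.npz');cv2.imwrite('pics/t7.png',cv2.resize(c['img'][110:200,220:280],None,fx=6,fy=6,interpolation=2))
print(manip.sense()['clock'])
E
```

```text
False 29.8417 [-95.03034204  -4.59882107] [ 0.27062027 -0.18821219 -0.32989589]
False 30.3417 [-91.47319746  -4.59424376] [ 0.74194602  0.96036483 -0.12760735]
True 30.7833 [-90.79743953  -4.57454899] [ 0.43464473 -0.50447435  0.44374342]
side block x [-80.  -68.8 -57.4]
top block x [-77.7 -66.5 -54.9]
32.9333
```

View pics/t7.png

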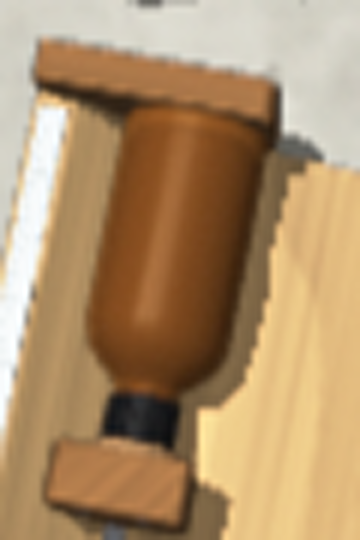

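```bash
python3 -c "
from plant import manip
manip.close_job(); print(manip.sense()['clock'])"
```

```text
the job is handed in; nothing more can be done
the job is handed in; nothing more can be done
```

The bottle is lying in the V of the cradle, with its base against the fixed stop and the tail-stop pad against its cap. I handed the job in at about 33 s of robot time, with the arm raised clear.

**What I did:** I pushed the bottle by its side with two partly open fingers, and it rolled up the ramp and over the lip into the V. With the fingers shut, I then pushed the back of the tail stop until it met a firm stop. I gripped and lifted nothing.

**Checks that agreed:**
- **Firm stop:** pushes at limits of 9, 12 and 18 N all ended at the same place, to within 0.1 mm. Friction alone is only 3 to 4 N.
- **Bottle seated:** its axis measured within about 1.3 mm of where it should be, and its base and cap looked in contact in the pictures.
- **Other things on the bench:** the tape, the small jar and the labelled bottle were within about 2 to 3 pixels of where they started, which is within the detector's error.

**Check that disagreed slightly:** the depth images put the tail-stop travel at about 81 mm and the finger position at about 83 mm, against the nominal 84 mm. I put this down to calibration, because the stop did not move under the 18 N push.

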